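# Tip the truing plate off the sharpening stone and rack it to drain

## Task

The flat truing plate has been left lying on the sharpening stone with one end hanging over the gap at the end of the tray. Press that end down so that the plate tips up and stays leaning by itself on the stone's end, its low end on the tray floor and nothing holding it; then take it by the raised end and lean it in the empty bay of the draining rack, one short end down on the ledge, a broad face against the sloping back. Leave the other things where they are.

Things in the scene. Friction and masses are not known exactly. Their poses are not given: they have to be found in the camera images.
- plate: Truing plate: flat aluminium plate 140 long x 60 wide x 6 mm thick, about 0.2 kg, dark abrasive layer on its under face. Origin at its centre; x along its length towards the end that overhangs the gap at the start, y across, z normal to its faces (up at the start). It starts flat on the stone, in line with it within 6 degrees, 46 to 56 mm of it overhanging.
- stone_edge (a point): Middle of the stone's top edge at the gap, 75 mm above the bench. Pressed 15 to 25 mm out from here to about 35 mm below the edge, the plate swings up past 50 degrees and slides down over the edge until its low end stands on the tray floor. It then stays leaning on the edge, usually 60 to 70 (at least 45) degrees from the level, 40 to 70 mm of it above the edge.
- tray: Grey sharpening stone (205 x 75 x 40 mm) on a holder in a steel drip tray 313 x 132 mm, walls 30 mm high; one fixed piece. Stone top 75 mm, tray floor 5 mm above the bench. Origin at bench level below point stone_edge; x along the stone, out over the gap; z up. Stone from x = -205 to 0 mm, open gap from x = 0 to the end wall at 64 mm.
- rack: Fixed beech draining rack 200 mm wide: sloping slatted back, foot ledge, two bays side by side. Origin at bench level, 40 mm below the middle of the line where ledge meets back; y along that line, x to the open side, z up. The back rises towards -x at 62 degrees from the level, 91 mm long up the slope; the ledge, square to it, sticks out 34 mm.
- bay (a point): In the rack's empty bay: middle of the line where its ledge meets its back, 40 mm above the bench, at y = -47.5 mm in the rack's frame. The bay is 85 mm wide between cheeks 10 mm thick that stand 18 mm proud of the back. The other bay, at y = +47.5 mm, holds the slip stone.
- slip: Bystander: pale slip stone 115 x 50 x 16 mm leaning loose in the rack's other bay. Origin at its centre, x along its length.
- toolbox: Bystander: closed wooden box 90 x 160 x 51 mm, standing loose on the bench. Origin at the centre of its underside.
- chisel: Bystander: chisel about 255 mm long lying loose on the bench, x from handle to blade. Origin 125 mm from the handle's end, at bench level.
- tape: Bystander: roll of paper tape, 96 mm across and 45 mm high, lying loose on the bench. Origin at the centre of its underside.
Not all that is in view belongs to the job. What is meant by the plate is not turquoise, and is the smaller of those in its own colour.

How it is judged:
By the outcome, as a careful person would: the job done as asked, in the order asked, and still so for the second after the job is handed in, with the robot touching nothing.
It also fails if it takes over 58 s, if anything falls off the work surface, if the arm or the gripper's body presses on something with over 40 N, if the wrist force passes 120 N, or if a joint passes its speed limit or range.

## Robot

A 6-joint arm with a two-finger parallel gripper is mounted at the origin on the work surface. World frame = base frame: x ahead of the robot, y to its left, z up, the work surface at z = 0. Lengths are in m, angles in rad, forces in N, time in s.
With the tool pointing down it reaches from about 0.35 to 0.975 m from the base axis. Payload 4.9 kg.
Tool frame: the origin (TCP) lies at the very end of the fingers, on their centre line; the grasp point (between the pads) lies ctrl.grip_point_offset behind it (ctrl.grip_point_offset is the distance from the TCP to the grasp point, in m); z points along the fingers, y is the direction in which the jaws open and shut (so a half turn about z gives the same grasp; the last joint's range is limited). The gripper opens to 85 mm and grips with 20 to 120 N. Pads are 22 mm wide; open, the fingers measure 114 mm over their backs; the gripper's body (76 mm by 85 mm) begins 54 mm behind the grasp point. The pads swing forward as they close: fully open they stand 13 mm farther back than shut.
Start: joints at [1.211, 0.053, 1.613, -0, 1.476, -0.119], TCP at [0.149, 0.607, 0.231] pointing down, gripper open.
Joint ranges: [-3.01, 3.01], [-1.01, 2.22], [0.06, 2.58], [-1.02, 4.17], [0.09, 2.62], [-3.14, 3.14]. Speed limits (rad/s): [2.57, 2.57, 3.14, 3.14, 3.14, 3.14].

## Interface

Orientations are given as a rotation vector (axis times angle).
In Python, from station import ctrl gives the robot as it stands. The module is installed in compiled form; this text tells all that it offers.
- The arm moves only by the shell command python3 -m creep 'ROWS' [FORCE]. ROWS is JSON, a list of rows, each a list of 5 numbers: the closure in counts, from 0 (fully open) to 255 (shut), then the shift along the tool's x, y, z in mm, then the turn about the tool's z in rad. A call has 1 to 12 rows; each row is the pose to reach, as a shift and turn from the pose commanded when the call began, along the tool's axes at that moment; what a row does not reach only later rows make up. A row lasts 1/12 s, in which the tool goes at most 41.7 mm and 7.16 degrees, less where a joint would pass 70% of its speed; a pose out of reach is approached as far as the arm can. A call with a gripper value outside its range is refused whole. The fingers move at their own pace and stop on an object; FORCE is the grip in N (left out, the last holds). Time passes only in rows, so rows that repeat a pose let the fingers close. It gives the time, the measured TCP pose, the force and the opening at its end, in the units of the state.
- ctrl.get_obs(): the state, without advancing time (a new reading comes with each control period).
- ctrl.get_image(name): name is "side" or "top" or "wrist"; returns the picture (480x640x3 uint8, red, green, blue); there is no depth.
- ctrl.calibration(name): a dict with "fx", "fy", "cx", "cy" (pixels), "R" (3x3) and "t" (3): a world point X has camera coordinates R X + t. Camera axes: x right, y down, z forward; pixel columns grow to the right and rows downward; lengths in m; the calibration is good to about 2 mm. A picture is of the moment at which its call begins: read the wrist's pose just before it. calibration takes no time and is no camera call; for the wrist camera it gives the pose at the moment of the call.
- ctrl.finish_job(): hands the job in, once; it reports no verdict.
Trained networks look in the newest picture that a camera, given by its name, has taken for a name from the list of things; names that differ only in an ending like _2 or _b are one class to them, and where a whole thing is asked for, a point or a joint stands for the part that bears it (a point fixed in the world has none). Each returns a list of dicts, best first, with "conf" (0 to 1); they miss things now and then, are a little off and sometimes report something else, mostly with a low value. They report only what shows in the picture. A call takes as long as a camera call. They do not tell look-alikes from the thing itself.
- ctrl.boxes_of(camera, label): "rect" ([left, top, width, height] in pixels, round what is visible of it).
- ctrl.outline_of(camera, label): "mask" (480x640 bool, what is visible of it) and "rect" ([left, top, width, height] in pixels, round what is visible of it).
The state is a dict: "t": time; "q": joint angles; "dq": joint speeds; "effort": joint torques, N m; "tool_pos": TCP position; "tool_rot": TCP orientation; "contact_force": force on the tool from outside, world axes, zero at the start; "wrist_torque": the same for the moment, N m; "opening": finger opening in m.
Only numpy, scipy, OpenCV 4.12 (cv2) and the standard library are available. Lean on these libraries where they do the work, as an engineer would, in place of code of your own. Each camera call takes 0.05 s, during which the arm holds its last target. There are 200 camera calls.

## Working session

There is one attempt and no reset: what is moved stays moved. The work goes in short steps, Python scripts to look and compute and a shell command to move; the robot and the scene stay as the last step left them, time stands still between calls to the robot, and variables do not carry over. Pictures are saved under pics/ and viewed, about 8 in all and at most 12, crops included, and the job is handed in when it is done.

```bash
mkdir -p pics; python3 - <<'E'
from station import ctrl
import cv2,numpy as np
o=ctrl.get_obs();print(o['t'],o['tool_pos'],o['tool_rot'],o['opening'],ctrl.grip_point_offset)
for c in('top','side'):
    im=ctrl.get_image(c);cv2.imwrite(f'pics/{c}0.png',im[:,:,::-1])
    k=ctrl.calibration(c);print(c,k['fx'],k['cx'],k['cy'],np.round(k['R'],3).tolist(),np.round(k['t'],3), (-k['R'].T@k['t']).round(3))
    for l in('plate','tray','rack','slip','toolbox','chisel','tape'):
        print(l,[(round(d['conf'],2),np.round(d['rect']).tolist()) for d in ctrl.boxes_of(c,l)][:4])
E
```

```text
0.0 [0.14884045 0.60638538 0.23007654] [-3.77288546e-01 -3.11840798e+00  3.07820808e-03] 0.0853859201171945 0.0187
top 451.3195508135595 314.52008222154785 234.0672668709224 [[0.028, -1.0, -0.002], [-0.99, -0.027, -0.137], [0.136, 0.006, -0.991]] [-0.044  0.578  1.267] [ 0.401 -0.036  1.334]
plate [(0.86, [136.0, 272.0, 26.0, 50.0]), (0.79, [114.0, 192.0, 66.0, 45.0]), (0.57, [203.0, 212.0, 32.0, 51.0])]
tray [(0.81, [196.0, 206.0, 65.0, 117.0])]
rack [(0.71, [329.0, 226.0, 77.0, 62.0])]
slip [(0.9, [343.0, 234.0, 26.0, 22.0])]
toolbox [(0.89, [258.0, 146.0, 60.0, 40.0])]
chisel [(0.7, [472.0, 261.0, 24.0, 87.0])]
tape [(0.87, [337.0, 160.0, 30.0, 32.0])]
side 480.03068789983394 324.0565580601226 235.13343033785057 [[0.93, -0.368, -0.009], [-0.229, -0.56, -0.796], [0.288, 0.743, -0.605]] [-0.539  0.187  1.049] [ 0.242 -0.872  0.779]
plate [(0.92, [275.0, 155.0, 26.0, 24.0]), (0.67, [192.0, 174.0, 49.0, 22.0]), (0.62, [298.0, 240.0, 74.0, 109.0]), (0.59, [259.0, 174.0, 52.0, 26.0])]
tray [(0.88, [205.0, 188.0, 121.0, 63.0])]
rack [(0.95, [301.0, 250.0, 72.0, 99.0])]
slip [(0.7, [396.0, 245.0, 46.0, 42.0]), (0.65, [321.0, 243.0, 32.0, 44.0])]
toolbox [(0.56, [358.0, 196.0, 60.0, 48.0]), (0.51, [298.0, 240.0, 75.0, 108.0])]
chisel [(0.73, [313.0, 436.0, 94.0, 44.0])]
tape [(0.57, [394.0, 246.0, 47.0, 43.0]), (0.28, [300.0, 243.0, 74.0, 109.0])]
```

View pics/top0.png

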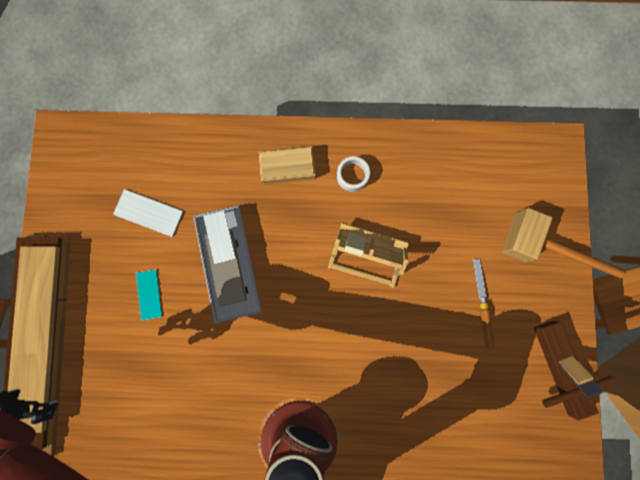

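View pics/side0.png

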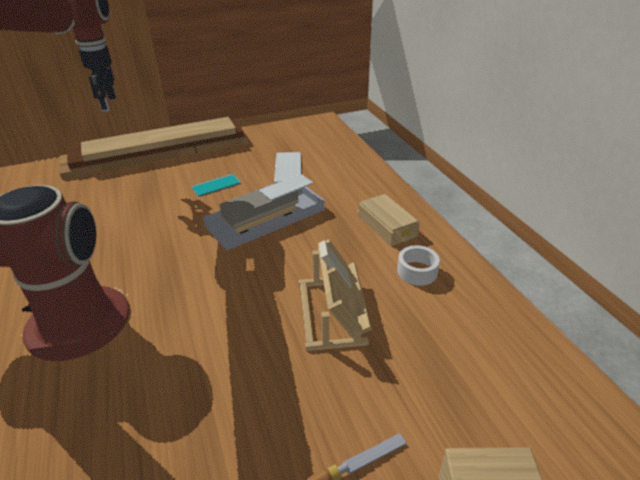

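Candidates for the plate: silver on the stone (220,237 top), larger silver plate on the bench (148,213), and a turquoise one (149,295). By the description, it is the one on the stone. The rack opens away from the robot, and its empty bay is the right one (~390,248). Next I'll work out rough poses.

```bash
cat > h.py <<'E'
from station import ctrl
import cv2,numpy as np
from scipy.spatial.transform import Rotation as Ro
def ray(c,uv,z,k=None):
    k=k or ctrl.calibration(c);R=np.array(k['R']);C=-R.T@k['t']
    d=R.T@np.array([(uv[0]-k['cx'])/k['fx'],(uv[1]-k['cy'])/k['fy'],1]);return C+d*(z-C[2])/d[2]
def proj(c,X,k=None):
    k=k or ctrl.calibration(c);p=np.array(k['R'])@X+k['t'];return np.array([k['fx']*p[0]/p[2]+k['cx'],k['fy']*p[1]/p[2]+k['cy']])
def frame(o,yaw):  # frame -> world
    return lambda p:np.array([o[0],o[1],0])+Ro.from_euler('z',yaw).apply(p)
def move(target,jaw):  # world TCP target, jaw direction angle (mod pi)
    o=ctrl.get_obs();R=Ro.from_rotvec(o['tool_rot']).as_matrix()
    d=R.T@(np.array(target)-o['tool_pos'])*1000
    v=R.T@[np.cos(jaw),np.sin(jaw),0];a=np.arctan2(-v[0],v[1]);a=(a+np.pi/2)%np.pi-np.pi/2
    print('t %.2f'%o['t'],'tool',o['tool_pos'].round(4),'z',R[:,2].round(3),'shift',d.round(1),'turn %.3f'%a,'q6 %.2f'%o['q'][5])
E
python3 - <<'E'
from h import *
im=ctrl.get_image('top')
for l in('tray','rack','plate'):
    for d in ctrl.outline_of('top',l)[:3]:
        r=cv2.minAreaRect(np.argwhere(d['mask'])[:,::-1].astype(np.float32))
        print(l,round(d['conf'],2),cv2.boxPoints(r).round(0).tolist(),r[0])
z=.03
for n,uv,z in[('tray tl',(195,214),.03),('tray tr',(238,206),.03),('br',(260,313),.03),('bl',(215,322),.03),
  ('plate c',(220,237),.078),('rack l',(341,225),.08),('rack r',(408,243),.08),('slip',(357,241),.08)]: print(n,ray('top',uv,z).round(3))
move([.44,.2,.33],np.pi/2)
E
```

```text
tray 0.91 [[191.0, 215.0], [239.0, 205.0], [262.0, 313.0], [213.0, 323.0]] (226.3307342529297, 264.03485107421875)
rack 0.81 [[327.0, 267.0], [341.0, 222.0], [412.0, 243.0], [399.0, 289.0]] (369.86395263671875, 255.13818359375)
rack 0.39 [[471.0, 259.0], [482.0, 258.0], [495.0, 347.0], [485.0, 349.0]] (483.45257568359375, 303.3614501953125)
plate 0.76 [[202.0, 216.0], [224.0, 211.0], [236.0, 259.0], [214.0, 265.0]] (219.2413787841797, 237.6034393310547)
plate 0.75 [[113.0, 216.0], [123.0, 189.0], [182.0, 212.0], [173.0, 238.0]] (147.80821228027344, 213.6781005859375)
plate 0.71 [[135.0, 272.0], [156.0, 270.0], [161.0, 318.0], [140.0, 320.0]] (148.21287536621094, 294.62872314453125)
tray tl [0.63  0.325 0.03 ]
tray tr [0.657 0.199 0.03 ]
br [0.349 0.121 0.03 ]
bl [0.32  0.248 0.03 ]
plate c [0.558 0.237 0.078]
rack l [ 0.601 -0.102  0.08 ]
rack r [ 0.555 -0.29   0.08 ]
slip [ 0.557 -0.148  0.08 ]
t 1.00 tool [0.149  0.607  0.2313] z [ 0. -0. -1.] shift [-379.6 -325.8  -98.7] turn -0.241 q6 -0.12
```

```bash
python3 - <<'E'
from h import *
move([.52,.225,.34],np.pi/2+.25)
k=ctrl.calibration('wrist');R=np.array(k['R']);print((-R.T@k['t']).round(3),R.round(2).tolist(),k['fx'])
E
```

```text
t 1.00 tool [0.149  0.607  0.2313] z [ 0. -0. -1.] shift [-451.4 -282.5 -108.7] turn -0.491 q6 -0.12
[0.074 0.626 0.375] [[0.24, 0.97, -0.0], [0.93, -0.23, 0.3], [0.29, -0.07, -0.95]] 422.15364087948444
```

```bash
python3 -m creep '[[0,-60,-40,-108,-0.1],[0,-100,-60,-108,-0.2],[0,-140,-90,-108,-0.3],[0,-180,-112,-108,-0.4],[0,-215,-135,-108,-0.49],[0,-250,-156,-108,-0.49],[0,-285,-178,-108,-0.49],[0,-320,-200,-108,-0.49],[0,-355,-222,-108,-0.49],[0,-390,-244,-108,-0.49],[0,-425,-266,-108,-0.49],[0,-451,-282,-108,-0.49]]'
python3 - <<'E'
from h import *
move([.52,.225,.34],np.pi/2+.25)
E
```

```text
t: 2.0
tool_pos: [0.4754, 0.2705, 0.3391]
tool_rot: [-0.39, 3.116, 0.001]
contact_force: [0.1, 0.1, -0.3]
opening: 0.0855
t 2.00 tool [0.4754 0.2705 0.3391] z [ 0.001  0.    -1.   ] shift [-32.  -55.1  -0.8] turn -0.001 q6 -1.44
```

```bash
python3 -m creep '[[0,-20,-30,0,0],[0,-32,-55,0,0],[0,-32,-55,0,0],[0,-32,-55,0,0],[0,-32,-55,0,0]]'
python3 - <<'E'
from h import *
k=ctrl.calibration('wrist');im=ctrl.get_image('wrist')
im=im.copy()
for l in('plate','tray'):
    for d in ctrl.outline_of('wrist',l)[:2]:
        r=cv2.minAreaRect(np.argwhere(d['mask'])[:,::-1].astype(np.float32));b=cv2.boxPoints(r)
        print(l,round(d['conf'],2),b.round(0).tolist(),[ray('wrist',p,.081 if l=='plate' else .03,k)[:2].round(4).tolist() for p in b])
f=frame((.580,.246),.25)
for P in[(0,-.0375,.075),(0,.0375,.075),(-.205,.0375,.075),(-.205,-.0375,.075),(.064,.066,.03),(.064,-.066,.03)]:
    p=proj('wrist',f(P),k);cv2.circle(im,tuple(int(v) for v in p),3,(255,0,0),-1);print(P,p.round())
cv2.imwrite('pics/w1.png',im[:,:,::-1])
move([.52,.225,.34],np.pi/2+.25)
E
```

```text
t: 2.42
tool_pos: [0.5185, 0.2272, 0.3387]
tool_rot: [0.39, -3.117, -0.001]
contact_force: [0.2, 0.4, -0.2]
opening: 0.0851
plate 0.92 [[289.0, 157.0], [351.0, 156.0], [353.0, 292.0], [291.0, 293.0]] [[0.4993, 0.1917], [0.4839, 0.2484], [0.6194, 0.2885], [0.6366, 0.2258]]
plate 0.79 [[405.0, 299.0], [443.0, 242.0], [566.0, 325.0], [528.0, 382.0]] [[0.6133, 0.3428], [0.5438, 0.3608], [0.5996, 0.5195], [0.6766, 0.5079]]
tray 0.63 [[253.0, 0.0], [395.0, 0.0], [395.0, 288.0], [253.0, 288.0]] [[0.3699, 0.1232], [0.3364, 0.2549], [0.6243, 0.3445], [0.6653, 0.1833]]
(0, -0.0375, 0.075) [286. 246.]
(0, 0.0375, 0.075) [360. 246.]
(-0.205, 0.0375, 0.075) [366.  25.]
(-0.205, -0.0375, 0.075) [280.  25.]
(0.064, 0.066, 0.03) [379. 285.]
(0.064, -0.066, 0.03) [266. 286.]
t 2.57 tool [0.5181 0.2279 0.3389] z [ 0.  0. -1.] shift [-1.1 -3.3 -1.1] turn 0.001 q6 -1.54
```

View pics/w1.png

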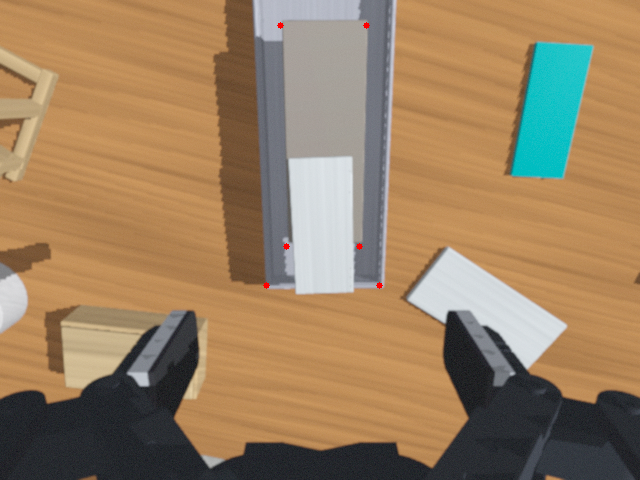

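The plate sits on the stone at (321,225), with the look-alikes at (485,310) silver and (552,110) turquoise. I'll take a close crop to confirm the plate and locate the stone edge.

```bash
python3 - <<'E'
from h import *
im=ctrl.get_image('wrist')
cv2.imwrite('pics/w2.png',cv2.resize(im[200:300,250:400,::-1],None,fx=5,fy=5,interpolation=cv2.INTER_CUBIC))
k=ctrl.calibration('wrist')
f=frame((.580,.246),.25)
for u,v,z in[(286,240,.075),(286,246,.075),(297,293,.081),(354,293,.081)]:
    d=ray('wrist',(u,v),z,k)-f((0,0,z));print(Ro.from_euler('z',-.25).apply(d).round(4))
E
```

```text
[-0.0067 -0.037   0.    ]
[-0.0003 -0.0371  0.    ]
[ 0.0495 -0.0263  0.    ]
[0.0495 0.0332 0.    ]
```

View pics/w2.png

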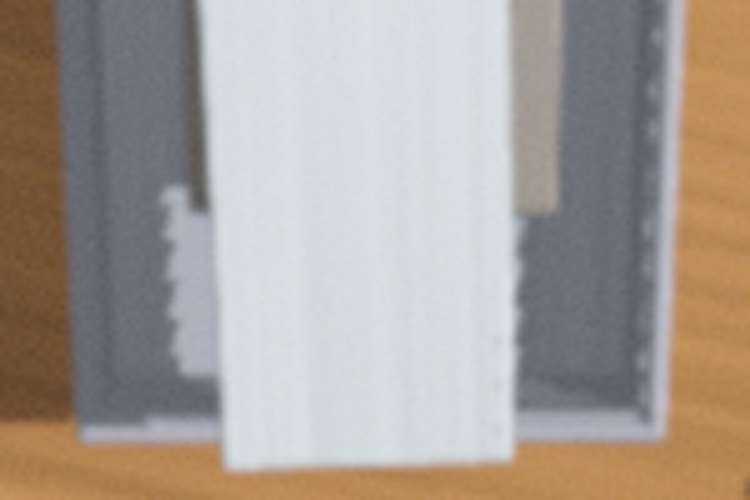

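```bash
cat >> h.py <<'E'
O=(.5757,.2467);Y=.25;T=frame(O,Y)
E
python3 - <<'E'
from h import *
move(T((.022,.002,.10)),np.pi/2+Y)
E
```

```text
t 2.62 tool [0.5182 0.2279 0.3389] z [ 0.  0. -1.] shift [-82.3   5.9 238.9] turn 0.001 q6 -1.54
```

```bash
python3 -m creep '[[255,-30,2,35,0],[255,-60,4,70,0],[255,-82,6,105,0],[255,-82,6,140,0],[255,-82,6,175,0],[255,-82,6,205,0],[255,-82,6,225,0],[255,-82,6,235,0],[255,-82,6,235,0],[255,-82,6,235,0],[255,-82,6,235,0]]' 40
python3 - <<'E'
from h import *
move(T((.022,.002,.04)),np.pi/2+Y)
E
```

```text
t: 3.53
tool_pos: [0.5982, 0.2537, 0.1064]
tool_rot: [-0.391, 3.113, 0.001]
contact_force: [0.3, -0.6, 0.4]
opening: -0.0001
t 3.53 tool [0.5982 0.2537 0.1064] z [ 0.004  0.001 -1.   ] shift [ 1.8  0.8 66.4] turn -0.000 q6 -1.53
```

```bash
python3 -m creep '[[255,1,0,10,0],[255,1,0,18,0],[255,1,0,25,0],[255,1,0,31,0],[255,1,0,37,0],[255,1,0,43,0],[255,1,0,49,0],[255,1,0,55,0],[255,1,0,61,0],[255,1,0,66,0],[255,1,0,67,0],[255,1,0,67,0]]'
python3 - <<'E'
from h import *
im=ctrl.get_image('side');cv2.imwrite('pics/s1.png',cv2.resize(im[120:270,180:380,::-1],None,fx=3,fy=3))
E
```

```text
t: 4.53
tool_pos: [0.5996, 0.2535, 0.0392]
tool_rot: [-0.389, 3.109, 0.002]
contact_force: [6.9, 1.8, 5.2]
opening: 0.0003
```

View pics/s1.png

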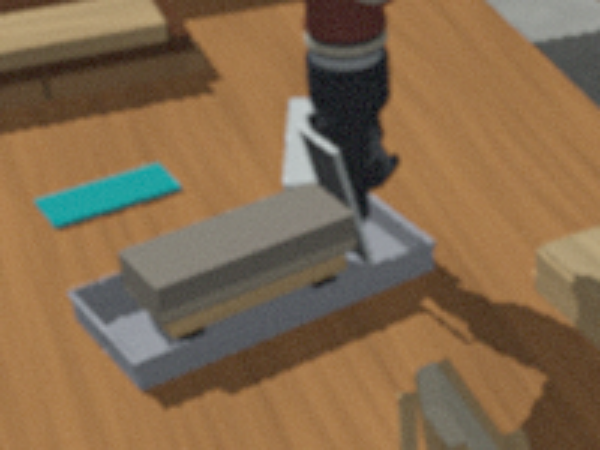

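```bash
python3 -m creep '[[255,-4,0,0,0],[255,-8,0,-2,0],[255,-12,0,-8,0],[255,-14,0,-20,0],[255,-14,0,-40,0],[255,-14,0,-70,0],[255,-14,0,-105,0],[255,-14,0,-145,0],[0,0,0,-180,0],[0,30,0,-215,0],[0,60,0,-240,0],[0,80,0,-240,0]]'
python3 - <<'E'
from h import *
im=ctrl.get_image('wrist');cv2.imwrite('pics/w3.png',im[:,:,::-1])
k=ctrl.calibration('wrist')
for d in ctrl.outline_of('wrist','plate')[:3]:
        r=cv2.minAreaRect(np.argwhere(d['mask'])[:,::-1].astype(np.float32));b=cv2.boxPoints(r)
        print(round(d['conf'],2),b.round(0).tolist())
im=ctrl.get_image('side')
for d in ctrl.outline_of('side','plate')[:3]: print(d['conf'],d['rect'])
cv2.imwrite('pics/s2.png',cv2.resize(im[120:270,180:380,::-1],None,fx=3,fy=3))
E
```

```text
t: 5.58
tool_pos: [0.519, 0.2333, 0.2853]
tool_rot: [-0.39, 3.106, 0.003]
contact_force: [1.1, 0.4, 1.9]
opening: 0.0481
0.96 [[411.0, 314.0], [450.0, 254.0], [587.0, 343.0], [548.0, 403.0]]
0.91 [[525.0, 178.0], [561.0, 18.0], [624.0, 32.0], [588.0, 192.0]]
0.79 [[276.0, 276.0], [276.0, 255.0], [357.0, 257.0], [357.0, 277.0]]
0.88 [191.4, 173.1, 47.8, 22.6]
0.73 [272.8, 156.5, 30.5, 21.8]
0.55 [280.3, 161.3, 22.7, 47.5]
```

View pics/s2.png

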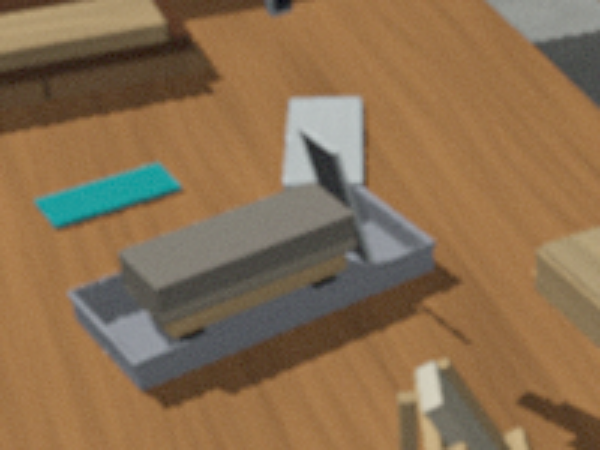

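View pics/w3.png

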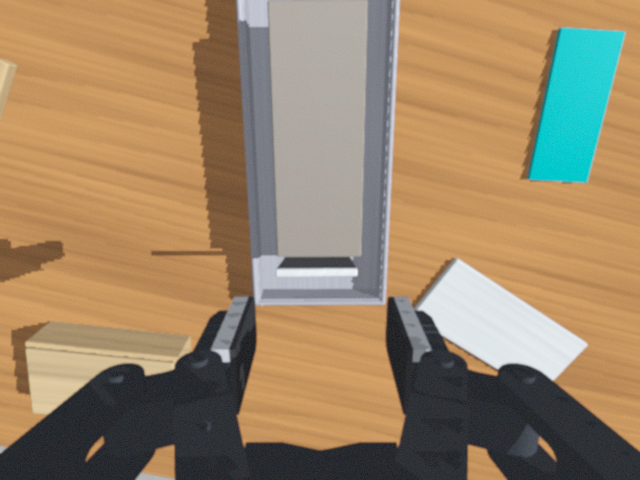

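```bash
python3 - <<'E'
from h import *
k=ctrl.calibration('wrist');im=ctrl.get_image('wrist')
g=cv2.cvtColor(im,cv2.COLOR_RGB2GRAY);print(g[250:284,317])
def top(th):
    u=np.array([-np.cos(th),0,np.sin(th)]);n=np.array([np.sin(th),0,np.cos(th)]) # up along plate; outward normal
    s=(.005-.075)/np.sin(th)   # under-face bottom corner at floor
    b=np.array([0,0,.075])+u*s
    return b+u*.14,b+u*.14+n*.006
for t in(50,55,60,65,70,75):
    a,c=top(np.radians(t));print(t,a.round(3),[proj('wrist',T(p+[0,y,0]),k).round(1).tolist() for p in(a,c) for y in(-.03,.03)])
print('edge',[proj('wrist',T((0,y,.075)),k).round(1) for y in(-.0375,.0375)])
o=im[250:284,260:375];cv2.imwrite('pics/w4.png',cv2.resize(im[240:300,250:380,::-1],None,fx=6,fy=6,interpolation=cv2.INTER_CUBIC))
E
```

```text
[162 163 160 162 160 163 162 159 163 164 162 161 155 135  99  72  69  64
  67  62  68  64  67  64  75 117 179 219 235 237 237 237 233 226]
50 [-0.031  0.     0.112] [[280.1, 243.8], [357.7, 243.7], [279.8, 251.1], [358.0, 251.0]]
55 [-0.031  0.     0.12 ] [[279.2, 246.9], [358.6, 246.8], [278.9, 254.6], [358.8, 254.5]]
60 [-0.03   0.     0.126] [[278.4, 252.0], [359.2, 251.9], [278.2, 260.0], [359.4, 259.9]]
65 [-0.027  0.     0.132] [[277.8, 258.5], [359.8, 258.5], [277.7, 266.8], [359.9, 266.7]]
70 [-0.022  0.     0.137] [[277.3, 266.2], [360.2, 266.1], [277.3, 274.5], [360.3, 274.4]]
75 [-0.017  0.     0.14 ] [[277.1, 274.4], [360.5, 274.4], [277.1, 282.7], [360.5, 282.7]]
edge [array([276.5, 263.8]), array([361.8, 263.7])]
```

View pics/w4.png

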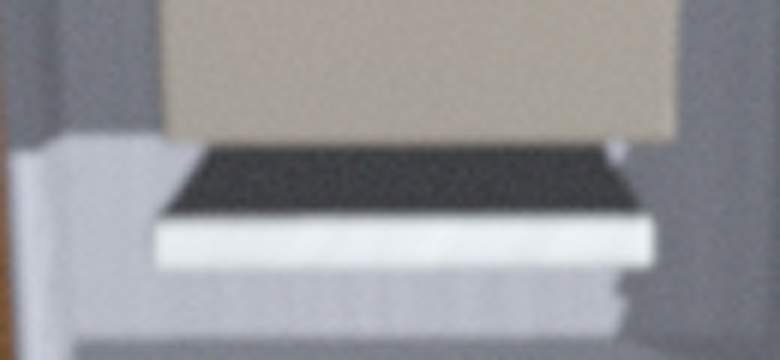

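```bash
python3 - <<'E'
from h import *
move(T((-.010,-.001,.150)),np.pi/2+Y)
move(T((-.010,-.001,.104)),np.pi/2+Y)
E
```

```text
t 5.83 tool [0.5183 0.2328 0.2762] z [-0.001 -0.    -1.   ] shift [-49.2  -1.7 126.2] turn -0.001 q6 -1.53
t 5.83 tool [0.5183 0.2328 0.2762] z [-0.001 -0.    -1.   ] shift [-49.2  -1.7 172.2] turn -0.001 q6 -1.53
```

```bash
python3 -m creep '[[0,-25,-1,30,0],[0,-49,-2,60,0],[0,-49,-2,95,0],[0,-49,-2,125,0],[0,-49,-2,145,0],[0,-49,-2,160,0],[0,-49,-2,170,0],[0,-49,-2,172,0],[0,-49,-2,172,0],[0,-49,-2,172,0]]'
python3 - <<'E'
from h import *
move(T((-.010,-.001,.104)),np.pi/2+Y)
im=ctrl.get_image('wrist');cv2.imwrite('pics/w5.png',im[:,:,::-1])
E
```

```text
t: 6.67
tool_pos: [0.5672, 0.2432, 0.1055]
tool_rot: [-0.39, 3.116, 0.0]
contact_force: [-0.3, -0.1, 0.5]
opening: 0.0855
t 6.67 tool [0.5672 0.2432 0.1055] z [ 0.001  0.    -1.   ] shift [0.9 0.3 1.5] turn -0.001 q6 -1.54
```

View pics/w5.png

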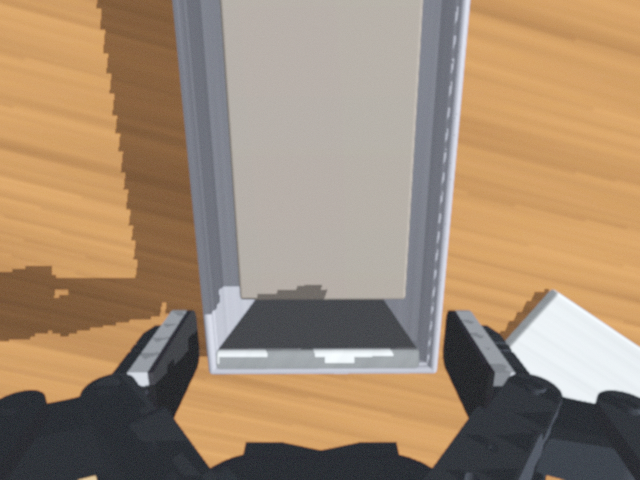

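The plate's end, (219–419, 358), is centred between the pads at (165,345) and (480,345). Closing now.

```bash
python3 -m creep '[[60,0,0,0,0],[90,0,0,0,0],[120,0,0,0,0],[160,0,0,0,0],[160,0,0,0,0],[160,0,0,0,0],[160,0,0,0,0],[160,0,0,0,0]]' 50
python3 -m creep '[[160,0,0,-6,0],[160,0,0,-14,0],[160,0,0,-26,0],[160,0,0,-45,0],[160,0,0,-70,0],[160,0,0,-100,0],[160,0,0,-130,0],[160,0,0,-150,0],[160,0,0,-160,0],[160,0,0,-160,0]]'
python3 - <<'E'
from h import *
im=ctrl.get_image('wrist')
k=ctrl.calibration('wrist')
for d in ctrl.outline_of('wrist','plate')[:3]: print(d['conf'],d['rect'])
o=ctrl.get_obs();print(o['opening'],o['contact_force'],o['t'])
# rack top view, raw zoom + model overlay
im=ctrl.get_image('top');cv2.imwrite('pics/t2.png',cv2.resize(im[205:305,310:430,::-1],None,fx=6,fy=6,interpolation=cv2.INTER_CUBIC))
E
```

```text
t: 7.38
tool_pos: [0.5671, 0.2433, 0.1063]
tool_rot: [-0.39, 3.115, 0.001]
contact_force: [-1.6, -0.7, 5.6]
opening: 0.0589
t: 8.22
tool_pos: [0.5675, 0.2434, 0.2687]
tool_rot: [-0.39, 3.111, 0.002]
contact_force: [1.5, -0.2, -2.3]
opening: 0.0589
0.96 [219.0, 275.7, 199.7, 93.3]
0.89 [424.1, 219.8, 182.5, 147.7]
0.74 [542.8, 0.0, 97.2, 135.4]
0.058750623155397814 [-0.18285332 -0.3091085  -2.54232464] 8.3167
```

View pics/t2.png

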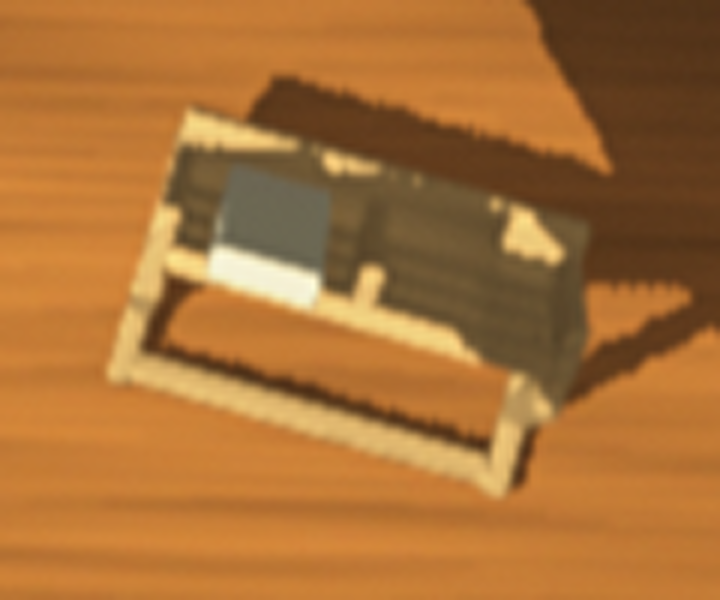

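```bash
python3 - <<'E'
from h import *
a=ray('top',(341.7,223.3),.056);b=ray('top',(408.3,242),.056)
yaw=np.arctan2(*(a-b)[[1,0]])-np.pi/2;L=np.linalg.norm(a-b);m=(a+b)/2
R0=m[:2]-.030*np.array([np.cos(yaw),np.sin(yaw)]);print(a,b,L,yaw,R0)
K=frame(R0,yaw);im=ctrl.get_image('top').copy()
for P in[(.03,.1,.056),(.03,-.1,.056),(-.0427,.1,.12),(-.0427,-.1,.12),(-.0427,0,.12),(-.027,.1,.129),(-.027,-.1,.129)]:
    print(P,((proj('top',K(P))-[310,205])*6).round())
move(K((0,-.0475,.30)),np.pi/2+yaw)
E
```

```text
[ 0.60992953 -0.10524076  0.056     ] [ 0.56118221 -0.29606715  0.056     ] 0.19695433655255154 -0.250104953803985 [ 0.55648928 -0.19322879]
(0.03, 0.1, 0.056) [187. 109.]
(0.03, -0.1, 0.056) [593. 223.]
(-0.0427, 0.1, 0.12) [152. 239.]
(-0.0427, -0.1, 0.12) [582. 361.]
(-0.0427, 0, 0.12) [366. 300.]
(-0.027, 0.1, 0.129) [162. 203.]
(-0.027, -0.1, 0.129) [595. 326.]
t 8.42 tool [0.5652 0.2427 0.2619] z [-0.004 -0.001 -1.   ] shift [ 138.9 -462.   -37.4] turn 0.499 q6 -1.54
```

```bash
python3 -m creep '[[160,5,-15,-15,0],[160,15,-45,-30,0.05],[160,25,-80,-38,0.1],[160,35,-118,-38,0.16],[160,47,-156,-38,0.22],[160,59,-194,-38,0.28],[160,70,-232,-38,0.34],[160,82,-270,-38,0.4],[160,93,-308,-38,0.46],[160,104,-346,-38,0.5],[160,115,-382,-38,0.5],[160,125,-415,-38,0.5]]'
python3 -m creep '[[160,5,-15,0,0],[160,9,-28,0,0],[160,13,-40,0,0],[160,14,-46,0,0],[160,14,-47,0,0],[160,14,-47,0,0],[160,14,-47,0,0]]'
python3 - <<'E'
from h import *
K=frame((.5565,-.1932),-.25)
move(K((0,-.0475,.30)),np.pi/2-.25)
k=ctrl.calibration('wrist');im=ctrl.get_image('wrist').copy()
for d in ctrl.outline_of('wrist','plate')[:3]: print(d['conf'],d['rect'])
for P in[(.03,.1,.056),(.03,-.1,.056),(-.0427,.1,.12),(-.0427,-.1,.12),(-.0427,0,.12),(0,-.005,.04),(0,-.09,.04)]:
    p=proj('wrist',K(P),k);cv2.circle(im,tuple(int(v) for v in p),2,(255,0,0),-1);print(P,p.round())
cv2.imwrite('pics/w6.png',im[:,:,::-1]);print(ctrl.get_obs()['opening'])
E
```

```text
t: 9.42
tool_pos: [0.5462, -0.1926, 0.3019]
tool_rot: [-0.395, -3.115, 0.0]
contact_force: [-0.1, 0.2, -1.1]
opening: 0.059
t: 10.0
tool_pos: [0.5226, -0.2312, 0.3028]
tool_rot: [0.391, 3.117, 0.001]
contact_force: [-0.0, -0.4, -1.6]
opening: 0.0589
t 10.00 tool [ 0.5226 -0.2312  0.3028] z [ 0.  0. -1.] shift [-23.5  -2.3   2.8] turn 0.000 q6 -1.87
0.96 [222.2, 275.5, 196.0, 93.5]
(0.03, 0.1, 0.056) [469. 242.]
(0.03, -0.1, 0.056) [264. 242.]
(-0.0427, 0.1, 0.12) [506. 179.]
(-0.0427, -0.1, 0.12) [250. 179.]
(-0.0427, 0, 0.12) [378. 179.]
(0, -0.005, 0.04) [361. 208.]
(0, -0.09, 0.04) [275. 208.]
0.05897358371003468
```

View pics/w6.png

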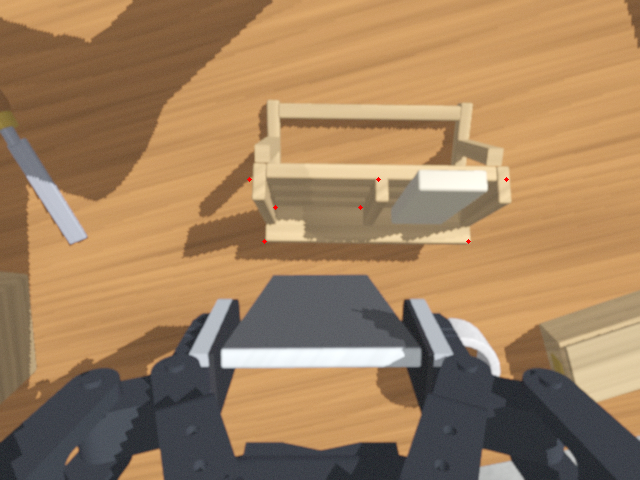

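```bash
python3 - <<'E'
from h import *
k=ctrl.calibration('wrist');o=ctrl.get_obs();tp=o['tool_pos']
K=frame((.5565,-.1932),-.25);Ri=Ro.from_euler('z',.25)
# fit plate pose in rack-aligned axes relative to TCP: (x,y,z of top under corner mid, theta)
from scipy.optimize import least_squares
obs=np.array([[275,276],[368,276],[222,349],[420,349],[222,367],[420,366]])
def pts(p):
    x,y,z,t=p;u=np.array([-np.cos(t),0,np.sin(t)]);n=np.array([np.sin(t),0,np.cos(t)]);a=np.array([x,y,z])
    return [tp+Ri.inv().apply(q+[0,s,0]) for q in(a-u*.14,a,a+n*.006) for s in(-.03,.03)]
r=least_squares(lambda p:np.ravel([proj('wrist',X,k) for X in pts(p)]-obs),[0,0,.03,1.3])
x,y,z,t=r.x;print('top rel TCP',r.x[:3].round(4),'theta',np.degrees(t),'res',r.fun.round(1))
b=np.array([x+.14*np.cos(t),y,z-.14*np.sin(t)]);print('bottom under corner rel TCP',b.round(4))
for nm,P in[('hover',(.012,-.0455,.075)),('land',(.010,-.0455,.046))]:
    print(nm);move(K(np.array(P)-b),np.pi/2-.25)
E
```

```text
top rel TCP [-0.006   0.0005  0.0323] theta 75.79387692452826 res [-1.4 -0.   0.2  0.   0.2 -1.   0.1 -0.9  0.5  0.4 -0.2  1.5]
bottom under corner rel TCP [ 0.0284  0.0005 -0.1034]
hover
t 10.10 tool [ 0.5227 -0.2311  0.3028] z [ 0.  0. -1.] shift [ -7.   -0.9 124.4] turn 0.001 q6 -1.87
land
t 10.10 tool [ 0.5227 -0.2311  0.3028] z [ 0.  0. -1.] shift [ -5.   -0.9 153.4] turn 0.001 q6 -1.87
```

```bash
python3 -m creep '[[160,-3,0,25,0],[160,-6,-1,55,0],[160,-6,-1,85,0],[160,-6,-1,110,0],[160,-6,-1,125,0],[160,-6,-1,133,0],[160,-6,-1,138,0],[160,-6,-1,142,0],[160,-6,-1,144,0],[160,-6,-1,145,0]]'
python3 -m creep '[[160,0,0,1.5,0],[160,0,0,3,0],[160,0,0,4,0],[160,0,0,5,0],[160,0,0,5,0]]'
```

```text
t: 10.93
tool_pos: [0.5286, -0.2347, 0.1588]
tool_rot: [0.392, 3.115, -0.001]
contact_force: [-0.4, -0.4, -2.1]
opening: 0.0591
t: 11.35
tool_pos: [0.5278, -0.2345, 0.1526]
tool_rot: [-0.393, -3.117, -0.0]
contact_force: [0.3, -0.3, -2.9]
opening: 0.0589
```

```bash
python3 -m creep '[[160,0,0,1.5,0],[160,0,0,3,0],[160,0,0,4,0],[160,0,0,4,0]]' 20
```

```text
t: 11.68
tool_pos: [0.5278, -0.2345, 0.1486]
tool_rot: [-0.393, -3.117, -0.0]
contact_force: [-0.1, 0.1, -2.3]
opening: 0.0588
```

```bash
python3 -m creep '[[160,0,0,1.5,0],[160,0,0,3,0],[160,0,0,3,0],[160,0,0,3,0]]' 20
python3 - <<'E'
from h import *
im=ctrl.get_image('side');cv2.imwrite('pics/s3.png',cv2.resize(im[190:370,270:420,::-1],None,fx=3.3,fy=3.3,interpolation=cv2.INTER_CUBIC))
E
```

```text
t: 12.02
tool_pos: [0.5286, -0.2347, 0.1484]
tool_rot: [0.392, 3.116, -0.001]
contact_force: [-2.1, 2.3, 9.2]
opening: 0.0587
```

View pics/s3.png

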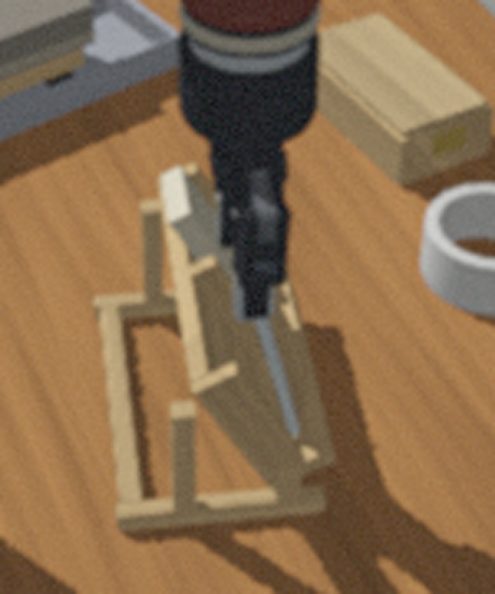

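```bash
python3 -m creep '[[160,3,0,0,0],[160,6,0,1,0],[160,9,0,2,0],[160,12,0,3,0],[160,15,0,4.5,0],[160,18,0,6,0],[160,18,0,6,0]]' 20
python3 -m creep '[[160,3,0,1,0],[160,5,0,2,0],[160,5,0,2,0],[160,5,0,2,0]]'
python3 - <<'E'
from h import *
im=ctrl.get_image('side');cv2.imwrite('pics/s4.png',cv2.resize(im[190:370,270:420,::-1],None,fx=3.3,fy=3.3,interpolation=cv2.INTER_CUBIC))
E
```

```text
t: 12.65
tool_pos: [0.5113, -0.2305, 0.1409]
tool_rot: [0.393, 3.113, -0.002]
contact_force: [2.7, -0.1, 3.5]
opening: 0.0589
t: 12.98
tool_pos: [0.506, -0.2293, 0.139]
tool_rot: [0.393, 3.115, -0.002]
contact_force: [1.8, -0.3, 7.3]
opening: 0.0587
```

```bash
python3 - <<'E'
from h import *
k=ctrl.calibration('wrist');im=ctrl.get_image('wrist')
for d in ctrl.outline_of('wrist','plate')[:2]: print(round(d['conf'],2),np.round(d['rect']))
tp=ctrl.get_obs()['tool_pos'];Ri=Ro.from_euler('z',-.25)
# plate pivots about grip point: centreline offset
g=np.array([0,0,.0187]);K=frame((.5565,-.1932),-.25)
t0=np.radians(75.8);top0=np.array([-.006,.0005,.0323])
def ax(t):return np.array([-np.cos(t),0,np.sin(t)]),np.array([np.sin(t),0,np.cos(t)])
u,n=ax(t0);a,c=(top0-g)@u,(top0-g)@n
for t in(60,62,64,66,68,70,72,75.8):
    u,n=ax(np.radians(t));T1=g+a*u+c*n+[0,.0005,0];B=T1-.14*u
    w=lambda q:tp+Ri.apply(q)
    print(t,[proj('wrist',w(q+[0,s*.03,0]),k).round().tolist() for q in(B,T1,T1+n*.006) for s in(-1,1)],'bottom in rack',Ri.inv().apply(w(B)-[.5565,-.1932,0]).round(4))
gr=cv2.cvtColor(im,cv2.COLOR_RGB2GRAY);print(gr[180:380:3,300].tolist())
E
```

```text
0.57 [223. 292. 195.  76.]
60 [[273.0, 331.0], [369.0, 331.0], [223.0, 334.0], [419.0, 334.0], [222.0, 355.0], [420.0, 355.0]] bottom in rack [ 0.0206 -0.0469  0.0479]
62 [[274.0, 323.0], [369.0, 323.0], [223.0, 336.0], [419.0, 336.0], [222.0, 356.0], [420.0, 356.0]] bottom in rack [ 0.0167 -0.0469  0.0458]
64 [[274.0, 316.0], [369.0, 316.0], [222.0, 338.0], [419.0, 338.0], [222.0, 358.0], [420.0, 358.0]] bottom in rack [ 0.0128 -0.0469  0.0439]
66 [[274.0, 309.0], [368.0, 309.0], [222.0, 340.0], [419.0, 339.0], [222.0, 360.0], [420.0, 360.0]] bottom in rack [ 0.0088 -0.0469  0.0421]
68 [[274.0, 302.0], [368.0, 302.0], [222.0, 341.0], [420.0, 341.0], [222.0, 361.0], [420.0, 361.0]] bottom in rack [ 0.0047 -0.0469  0.0405]
70 [[274.0, 296.0], [368.0, 296.0], [222.0, 343.0], [420.0, 343.0], [222.0, 363.0], [420.0, 363.0]] bottom in rack [ 0.0006 -0.0469  0.039 ]
72 [[274.0, 289.0], [368.0, 289.0], [222.0, 345.0], [420.0, 345.0], [222.0, 365.0], [420.0, 365.0]] bottom in rack [-0.0036 -0.0469  0.0377]
75.8 [[274.0, 276.0], [368.0, 276.0], [222.0, 348.0], [420.0, 348.0], [222.0, 368.0], [420.0, 368.0]] bottom in rack [-0.0116 -0.0469  0.0355]
[152, 154, 151, 144, 148, 146, 145, 143, 154, 157, 158, 163, 158, 156, 160, 158, 152, 146, 141, 153, 160, 159, 157, 154, 154, 164, 205, 215, 210, 203, 200, 196, 197, 197, 187, 118, 109, 110, 88, 65, 65, 78, 82, 87, 83, 85, 86, 83, 81, 86, 85, 85, 81, 88, 81, 180, 241, 246, 246, 246, 243, 222, 154, 159, 161, 157, 157]
```

```bash
python3 -m creep '[[160,3,0,1,0],[160,6,0,2,0],[160,9,0,3.2,0],[160,12,0,4.4,0],[160,14,0,5.4,0],[160,14,0,5.4,0],[160,14,0,5.4,0]]' 20
python3 - <<'E'
from h import *
im=ctrl.get_image('wrist')
for d in ctrl.outline_of('wrist','plate')[:2]: print(round(d['conf'],2),np.round(d['rect']))
gr=cv2.cvtColor(im,cv2.COLOR_RGB2GRAY);print(gr[270:380:2,300].tolist())
K=frame((.5565,-.1932),-.25);print(Ro.from_euler('z',.25).apply(ctrl.get_obs()['tool_pos']-K((0,0,0))))
E
```

```text
t: 13.72
tool_pos: [0.4918, -0.2255, 0.1327]
tool_rot: [0.393, 3.117, -0.001]
contact_force: [0.7, 0.0, 5.3]
opening: 0.0588
0.74 [222. 320. 198.  46.]
[149, 146, 150, 151, 156, 159, 153, 153, 154, 146, 141, 147, 160, 197, 211, 213, 210, 206, 203, 200, 196, 191, 194, 194, 194, 190, 169, 101, 62, 73, 73, 79, 73, 76, 71, 109, 195, 233, 243, 245, 246, 248, 249, 247, 242, 219, 157, 123, 126, 127, 126, 164, 202, 171, 129]
[-0.05464561 -0.04731389  0.13267787]
```

```bash
python3 -m creep '[[70,0,0,0,0],[65,0,0,0,0],[60,0,0,0,0],[50,0,0,0,0],[40,0,0,0,0],[20,0,0,0,0],[0,0,0,0,0],[0,0,0,0,0],[0,0,0,0,0]]' 20
python3 -m creep '[[0,0,0,-6,0],[0,0,0,-15,0],[0,0,0,-30,0],[0,0,0,-55,0],[0,0,0,-85,0],[0,0,0,-120,0],[0,10,0,-150,0],[0,30,0,-175,0],[0,40,0,-180,0],[0,40,0,-180,0],[0,40,0,-180,0],[0,40,0,-180,0]]'
python3 - <<'E'
from h import *
K=frame((.5565,-.1932),-.25)
k=ctrl.calibration('wrist');im=ctrl.get_image('wrist')
for l in('plate','slip'):
    for d in ctrl.outline_of('wrist',l)[:3]:
        c=max(cv2.findContours(d['mask'].astype(np.uint8),0,2)[0],key=cv2.contourArea)
        print(l,round(d['conf'],2),np.round(d['rect']),cv2.approxPolyDP(c,3,True)[:,0].tolist())
t=np.radians(62);u=np.array([-np.cos(t),0,np.sin(t)]);n=np.array([np.sin(t),0,np.cos(t)])
b=np.array([0,-.0475,.04])
for nm,q in[('bot',b+n*.006),('top',b+.14*u),('topf',b+.14*u+.006*n)]:
    print(nm,[proj('wrist',K(q+[0,s*.03,0]),k).round().tolist() for s in(-1,1)])
cv2.imwrite('pics/w7.png',im[:,:,::-1])
E
```

```text
t: 14.57
tool_pos: [0.4921, -0.2253, 0.1323]
tool_rot: [-0.393, -3.117, -0.0]
contact_force: [0.1, -0.4, 0.0]
opening: 0.0853
t: 15.57
tool_pos: [0.4533, -0.2152, 0.3114]
tool_rot: [-0.393, -3.116, -0.001]
contact_force: [-0.7, -0.3, 0.0]
opening: 0.0856
plate 0.81 [282. 252.  76.  29.] [[280, 254], [293, 276], [346, 277], [361, 258], [360, 252]]
slip 0.69 [387. 258.  85.  28.] [[388, 285], [436, 287], [472, 278], [473, 261], [414, 257], [388, 273]]
bot [[291.0, 277.0], [348.0, 277.0]]
top [[278.0, 253.0], [360.0, 253.0]]
topf [[278.0, 261.0], [360.0, 261.0]]
```

The plate's outline matches the ideal seated pose to within about 2 px. One quick check that the other things haven't moved, then I'll hand in.

```bash
python3 - <<'E'
from h import *
ctrl.get_image('top')
for l in('plate','tray','rack','slip','toolbox','chisel','tape'):
    print(l,[(round(d['conf'],2),np.round(d['rect']).tolist()) for d in ctrl.boxes_of('top',l)][:4])
ctrl.get_image('wrist');print([np.round(d['rect']) for d in ctrl.boxes_of('wrist','plate')][:1])
print(ctrl.get_obs()['t'],ctrl.finish_job())
E
```

```text
plate [(0.68, [136.0, 272.0, 25.0, 50.0]), (0.59, [113.0, 192.0, 70.0, 46.0]), (0.31, [330.0, 225.0, 66.0, 52.0])]
tray [(0.96, [194.0, 205.0, 66.0, 117.0])]
rack [(0.94, [331.0, 221.0, 61.0, 68.0])]
slip [(0.93, [344.0, 237.0, 22.0, 20.0])]
toolbox [(0.94, [260.0, 147.0, 58.0, 42.0])]
chisel [(0.94, [472.0, 256.0, 23.0, 92.0])]
tape [(0.84, [339.0, 159.0, 29.0, 34.0])]
[array([282., 249.,  78.,  27.])]
the job is handed in; nothing more can be done
16.2167 None
```

The plate is now leaning in the rack's empty bay, and I handed the job in at 16.2 s with the gripper open and clear of everything.

- **Tipping:** I pressed the overhanging end of the smaller silver plate, about 23 mm out from the stone's edge. It stayed leaning by itself on the edge at about 76°, steeper than the usual 60–70° but well over 45°. The low end was on the tray floor.
- **Placing:** I gripped the raised end across its width and lowered the other end onto the bay's ledge. Then I tilted the plate back, pivoting it in the grip to about 66°, and let it settle the rest of the way.

**Last checks:**
- **Plate:** its outline in the wrist camera matched the pose fully seated on the ledge and against the back to within 3 pixels. A second look just before hand-in agreed.
- **Contact forces:** readings at the end of each move stayed below about 10 N.
- **Other things:** the slip stone, toolbox, chisel, tape, tray and the other two plates were within about 5 pixels of where they started.
- **Not checked or unclear:** the 12-picture limit ran out before the release, so the final pose was checked only by measured outlines. From the top camera the network did not pick out the plate separately in the rack; its third hit (0.31) covered most of the rack itself. The rack's own box also came out narrower than at first, probably because the arm was in the way.

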